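# Fit the crank sleeve, shut the slip valve and back it off two turns

## Task

Take the orange grip sleeve out of the blue parts tray, slip it right down over the steel stud on the red valve wheel, and with it crank the wheel clockwise (seen from above) until the valve is shut against its stop, then back it off anticlockwise exactly two full turns. Finish while still holding the sleeve on its stud in the gripper: do not let go. Leave the other things in the tray and on the bench where they are.

Things in the scene. Friction and masses are not known exactly. Their poses are not given: they have to be found in the camera images.
- sleeve_mid (a point): Centre, half-way up, of the loose orange grip sleeve: an upright tube 55 mm high, 34 mm outside diameter, with a 20 mm bore right through. It stands on end in one of the six compartments of the blue tray (which one differs each time), its foot 3 mm above the bench; its upper 34 mm stand clear of the 24 mm high tray walls and of everything else in the tray. z is its axis. It weighs about 60 g.
- sleeve_foot (a point): Centre of the sleeve's lower end face, 27.5 mm below sleeve_mid.
- stud_foot (a point): Foot of the steel stud on the red wheel: the centre of the flat top of a round red boss (32 mm across), where the stud rises. The stud is upright, 14 mm in diameter and 34 mm high, its top 7 mm tapered to 6 mm. The sleeve drops over it with 3 mm play all round, spins freely on it and rests on the boss. It turns with the wheel, 52 mm from the wheel's axis, and stands 105 mm above the bench.
- hub (a point): Point on the vertical axis of the red valve wheel, at the height of the boss's top (105 mm above the bench). The wheel's rim is 144 mm across and its top is 98 mm above the bench; the hub at the centre rises to 4 mm above this point, 16 mm across. The brass valve and its pipe lie below the wheel.
- wheel (a joint): Angle of the valve wheel in rad: 0 is shut against the stop, it grows as the wheel turns anticlockwise seen from above (opening); 2 pi is one turn, 4 pi = 12.566 is two turns open. It can open to 20. It starts between 0.4 and 1.1 turns open. It turns with about 0.12 N m of friction (some 2.5 N at the stud), stays where it is left, and has a hard stop at 0.
- tray: Blue open tray, fixed, 180 x 122 x 24 mm high, six compartments 3 x 2 (three along its x) at 58 mm pitch, floor and walls 3 mm thick. Origin under its centre, x along its long side.
- valve: Fixed valve on a grey base plate, origin on the bench under the wheel's axis; its pipe, 212 mm over its ends and reaching up to 60 mm above the bench, runs along y.
- collar: Loose bystander in a tray compartment: aluminium collar, 36 mm across, 12 mm high. Leave alone.
- plug: Loose bystander in a tray compartment: green plug, 28 mm across, 18 mm high. Leave alone.
- foot: Loose bystander in a tray compartment: black rubber foot, 38 mm across, 16 mm high. Leave alone.
- block: Loose bystander in a tray compartment: white block, 28 x 22 x 16 mm. Leave alone.
- cup: Loose bystander on the bench: white plastic cup, 76 mm across, 95 mm high. Leave alone.
- jar: Loose bystander on the bench: blue glaze jar, 68 mm across, 90 mm high. Leave alone.
- tin: Loose bystander on the bench: round aluminium tin, 40 mm across, 16 mm high. Leave alone.
- brush: Loose bystander on the bench: brush lying flat. Leave alone.
Not all that is in view belongs to the job. Leave any green or pink look-alike of the valve alone.

How it is judged (in metres and radians):
On the way, in this order (a step that is already met when the one before it is completed fails the run):
1. the sleeve sits right down over the stud (horizontal distance between sleeve_foot and stud_foot below 0.007 m and z of sleeve_foot in the frame of stud_foot below 0.006 m), for 0.2 s.
2. with the sleeve on its stud, the wheel is turned shut against the stop (value of joint wheel below 0.06 rad and horizontal distance between sleeve_foot and stud_foot below 0.009 m and z of sleeve_foot in the frame of stud_foot below 0.01 m and contact force between the fingers and sleeve above 1 N), for 0.1 s.
At the end, for the whole second after the job is handed in: The wheel stands still, two turns (within 0.25 rad, 14 degrees) open from the stop, and the fingers still grip the sleeve (more than 3 N), which is upright on the stud with its foot within 10 mm of the boss and 9 mm of the stud's axis (value of joint wheel between 12.316 and 12.816 rad and not (velocity of joint wheel above 0.1 rad/s) and velocity of joint wheel above -0.1 rad/s and horizontal distance between sleeve_foot and stud_foot below 0.009 m and z of sleeve_foot in the frame of stud_foot below 0.01 m and angle between sleeve_mid's own z axis and vertical below 0.25 rad and contact force between the fingers and sleeve above 3 N); the arm keeps its last pose, push and grip.
It fails at once if something else in the tray is disturbed (moved more than 25 mm) (distance of any of collar, plug, foot, block from where it was at the start of the episode above 0.025 m).
It fails at once if something else on the bench is disturbed (moved more than 25 mm) (distance of any of cup, jar, tin, brush from where it was at the start of the episode above 0.025 m).
It also fails if it takes over 72 s, if anything falls off the work surface, if the arm or the gripper's body presses on something with over 40 N, if the wrist force passes 120 N, or if a joint passes its speed limit or range.

## Robot

A 6-joint arm with a two-finger parallel gripper is mounted at the origin on the work surface. World frame = base frame: x ahead of the robot, y to its left, z up, the work surface at z = 0. Lengths are in m, angles in degrees, forces in N, time in s.
With the tool pointing down it reaches from about 0.4 to 0.825 m from the base axis. Payload 7 kg.
Tool frame: the origin (TCP) lies at the centre of the arm's flange, where the gripper is bolted on; the fingertips stand 178 mm ahead of it and the grasp point (between the pads) lies 159 mm ahead of it (tip_reach is the distance from the TCP to the fingertips, in m); z points along the fingers, y is the line along which they close (so a half turn about z gives the same grasp; the last joint's range is limited). The gripper opens to 88 mm and grips with 3 to 60 N. Pads are 19 mm wide; open, the fingers measure 130 mm over their backs; the gripper's body (78 mm by 193 mm) begins 47 mm behind the grasp point.
Start: joints at [84.345, 20.546, 0.682, 0, -70.136, -16.507], TCP at [0.255, 0.625, 0.405] pointing down, gripper open.
Joint ranges: [-176.03, 176.03], [-82.01, 121.73], [-58.28, 71.71], [-173.87, 95.51], [-174.79, -0.11], [-173.66, 173.66]. Speed limits (degrees/s): [136.94, 136.94, 172.46, 180, 180, 180].

## Interface

Orientations are given as [roll, pitch, yaw] about the fixed x, y, z axes, in that order (R = Rz(yaw) Ry(pitch) Rx(roll)).
In Python, from plant import * gives the robot as it stands.
- The arm moves only by the shell command python3 -m handwheel 'ROWS'. ROWS is JSON, a list of rows, each a list of 7 numbers: the opening, from -1 (shut) to 1 (fully open), then the shift along the tool's x, y, z as a fraction of full scale, then the turn, a rotation vector about the tool's x, y, z as a fraction of full scale. A call has 1 to 5 rows; each row shifts and turns the commanded pose from where the row before left it, along the tool's axes as they then stand; what a row does not reach is not made up. Full scale, the value 1, is 0.025 m for a shift and 6 degrees for a turn. A row lasts 1/8 s, in which the tool goes at most 62.5 mm and 10.7 degrees, less where a joint would pass 70% of its speed; a pose out of reach is approached as far as the arm can. A call with a number of a shift or a turn outside -1 to 1 is refused whole. A call with a gripper value outside its range is refused whole. The fingers move at their own pace and stop on an object; the grip force is fixed at half the most. Time passes only in rows, so rows that do not move let the fingers close. It gives the time, the measured TCP pose, the force, the opening and the grip force at its end, in the units of the state.
- get_obs(): the state, without advancing time (a new reading comes with each control period).
- snapshot(name): name is "side" or "top"; returns a dict with "color" (480x640x3 uint8, red, green, blue), "fx", "fy", "cx", "cy" (pixels), "R" (3x3) and "t" (3): a world point X has camera coordinates R X + t. Camera axes: x right, y down, z forward; pixel columns grow to the right and rows downward; lengths in m; the calibration is good to about 2 mm. A picture is of the moment at which its call begins. There is no depth.
- close_job(): hands the job in; it is judged then, once.
The state is a dict: "clock": time; "joint_pos": joint angles; "qvel": joint speeds; "tau": joint torques, N m; "tool_pos": TCP position; "orientation": TCP orientation; "force": force on the tool from outside, world axes, zero at the start; "moment": the same for the moment, N m; "opening": finger opening in m; "gripper_force": force on a finger pad.
Only numpy, scipy, OpenCV 4.12 (cv2) and the standard library are available. Lean on these libraries where they do the work, as an engineer would, in place of code of your own. Each camera call takes 0.05 s, during which the arm holds its last target. There are 200 camera calls.

## Working session

There is one attempt and no reset: what is moved stays moved. The work goes in short steps, Python scripts to look and compute and a shell command to move; the robot and the scene stay as the last step left them, time stands still between calls to the robot, and variables do not carry over. Pictures are saved under pics/ and viewed, at most 10 in all, crops included, and the job is handed in when it is done.

```bash
mkdir -p pics; ls; python3 - <<'E'
from plant import *
import cv2,json
print(get_obs())
for n in("top","side"):
    s=snapshot(n); cv2.imwrite(f"pics/{n}0.png",s["color"][:,:,::-1])
    print(n,s["fx"],s["fy"],s["cx"],s["cy"],s["R"],s["t"])
E
```

```text
pics
{'clock': 0.0, 'joint_pos': array([ 8.43466972e+01,  2.05900379e+01,  6.34096686e-01, -1.98274743e-02,
       -7.01351709e+01, -1.65064337e+01]), 'qvel': array([-0.03069907, -0.06108329,  0.00408325,  0.08065131, -0.08330318,
        0.00377147]), 'tau': array([ 5.64721831e-04, -5.82716238e+01,  2.93055475e+01,  6.99728832e+00,
        6.95289214e-03, -1.73808612e-04]), 'tool_pos': array([0.25453678, 0.62495831, 0.40374159]), 'orientation': array([ 1.79907347e+02, -8.01846448e-03, -2.21664822e+01]), 'force': array([0.15243558, 0.10387157, 0.13184343]), 'moment': array([-0.02660695,  0.00734134, -0.00053313]), 'gripper_force': 0.0, 'opening': 0.08703197362683307}
top 442.53516445592794 442.53516445592794 323.75012509718465 239.15322127339223 [[ 0.02121901 -0.99944738 -0.02558696]
 [-0.99354189 -0.0182265  -0.11199246]
 [ 0.11146421  0.02779808 -0.99337958]] [-0.00680041  0.50997661  1.0390607 ]
side 536.6026719776423 536.6026719776423 317.0277220311898 248.14857334224638 [[-0.9901573  -0.13972459  0.00809726]
 [-0.11015756  0.74232953 -0.66091768]
 [ 0.08633561 -0.65530444 -0.75041472]] [0.52449917 0.12249591 1.3150106 ]
```

View pics/top0.png

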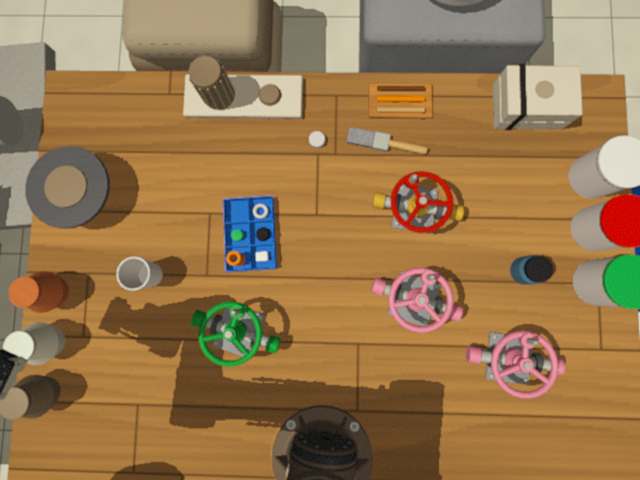

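View pics/side0.png

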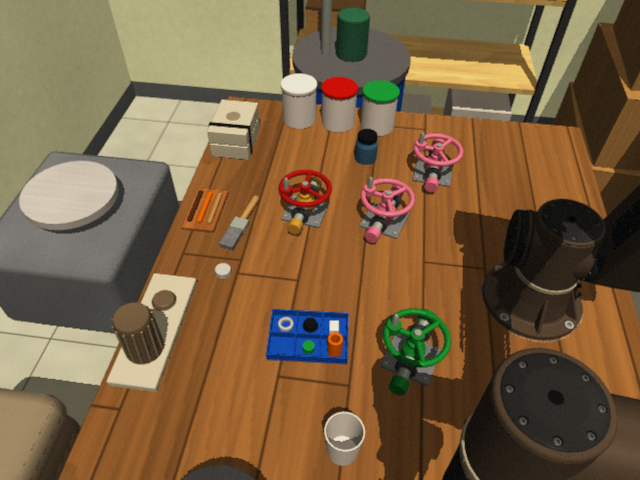

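Top: the sleeve is in the tray near (235,258) and the red wheel near (422,202). Side: sleeve (335,343), wheel (305,190), stud seemingly at (284,184). Next I zoom in and measure.

```bash
cat > h.py <<'E'
import numpy as np, cv2
from plant import *
def ray(s,u,v):
    d=np.array(s["R"]).T@np.array([(u-s["cx"])/s["fx"],(v-s["cy"])/s["fy"],1]); c=-np.array(s["R"]).T@np.array(s["t"]); return c,d
def onz(s,u,v,z):
    c,d=ray(s,u,v); return (c+d*(z-c[2])/d[2]).round(4)
def proj(s,X):
    p=np.array(s["R"])@np.array(X)+s["t"]; return np.array([s["fx"]*p[0]/p[2]+s["cx"],s["fy"]*p[1]/p[2]+s["cy"]]).round(1)
def tri(a,pa,b,pb):
    A=[];y=[]
    for s,p in((a,pa),(b,pb)):
        c,d=ray(s,*p); d/=np.linalg.norm(d); P=np.eye(3)-np.outer(d,d); A.append(P); y.append(P@c)
    x,r,_,_=np.linalg.lstsq(np.vstack(A),np.hstack(y),rcond=None); return x.round(4),np.sqrt(r).round(4)
def hue(s,lo,hi,box,smin=150,vmin=60):
    h=cv2.cvtColor(s["color"],cv2.COLOR_RGB2HSV); m=cv2.inRange(h,(lo,smin,vmin),(hi,255,255)); k=np.zeros_like(m); x0,y0,x1,y1=box; k[y0:y1,x0:x1]=m[y0:y1,x0:x1]; return k
def crop(s,x0,y0,w,h,k): return cv2.resize(s["color"][y0:y0+h,x0:x0+w,::-1],None,fx=k,fy=k,interpolation=cv2.INTER_CUBIC)
E
python3 - <<'E'
from h import *
t=snapshot("top");s=snapshot("side")
W=np.hstack([crop(t,375,155,100,90,4),crop(s,260,155,100,90,4)])
S=np.hstack([crop(t,210,190,80,60+30,4),crop(s,262,300,100,70+20,4)])
S=cv2.copyMakeBorder(S,0,0,0,W.shape[1]-S.shape[1],0)
cv2.imwrite("pics/z1.png",cv2.resize(np.vstack([W,S]),None,fx=.8,fy=.8) if 0 else np.vstack([W,S])[:600])
cv2.imwrite("pics/z1.png",cv2.resize(np.vstack([W,S]),(666,600)))
m=hue(t,5,16,(220,240,250,275),190,120); c=max(cv2.findContours(m,0,2)[0],key=cv2.contourArea); e=cv2.minEnclosingCircle(c); print("sleeve px",e,cv2.boundingRect(c),onz(t,*e[0],.058))
m=hue(t,0,4,(380,160,465,240),180,80)|hue(t,175,180,(380,160,465,240),180,80); c=np.vstack(cv2.findContours(m,0,2)[0]); c=cv2.convexHull(c); e=cv2.fitEllipse(c); print("rim",e,onz(t,*e[0],.095))
m=hue(s,0,4,(265,160,345,225),180,80)|hue(s,175,180,(265,160,345,225),180,80); c=cv2.convexHull(np.vstack(cv2.findContours(m,0,2)[0])); e=cv2.fitEllipse(c); print("rim side",e,onz(s,*e[0],.095))
m=hue(t,105,125,(215,185,285,280),150,60);c=np.vstack(cv2.findContours(m,0,2)[0]);b=cv2.minAreaRect(c);print("tray",b,onz(t,*b[0],.02),[onz(t,*p,.024)[:2] for p in cv2.boxPoints(b)])
m=hue(s,5,16,(320,325,350,360),190,120);c=max(cv2.findContours(m,0,2)[0],key=cv2.contourArea);print("side sleeve",cv2.boundingRect(c))
E
```

```text
sleeve px ((232.8333282470703, 257.8333435058594), 4.249293804168701) (229, 254, 8, 9) [0.4587 0.2149 0.058 ]
rim ((421.37384033203125, 201.7633514404297), (59.627532958984375, 61.4481315612793), 106.15008544921875) [ 0.592  -0.2184  0.095 ]
rim side ((304.65740966796875, 188.09912109375), (36.87824630737305, 52.278621673583984), 89.68486022949219) [ 0.5932 -0.2082  0.095 ]
tray ((249.50205993652344, 233.55548095703125), (72.50584411621094, 49.521602630615234), 87.87889862060547) [0.5214 0.1855 0.02  ] [array([0.6074, 0.2527]), array([0.6139, 0.1306]), array([0.4363, 0.118 ]), array([0.4295, 0.2379])]
side sleeve (328, 333, 15, 24)
```

View pics/z1.png

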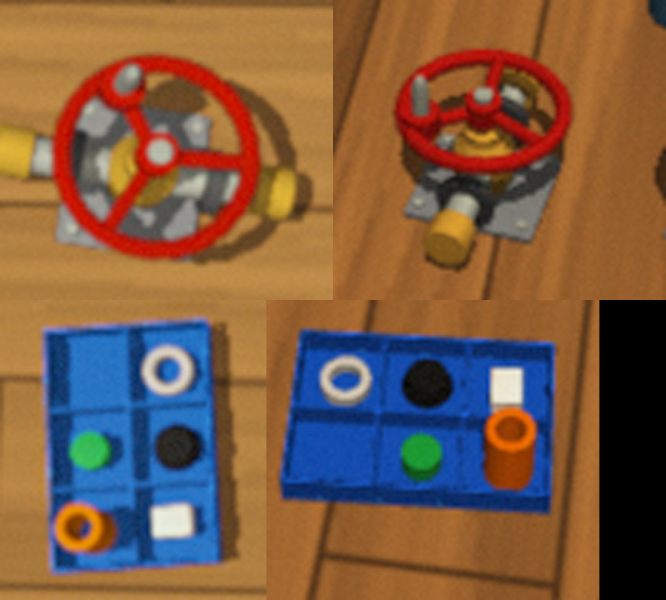

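Crop: in the top view the hub is about (422.7,200.6) and the stud tip (414.3,176). In the side view the hub is (305,183.8) and the tip (286,179). The sleeve top is (234,258) in top and (335.7,338.4) in side.

```bash
python3 - <<'E'
from h import *
t=snapshot("top");s=snapshot("side")
print("hub",tri(t,(422.7,200.6),s,(305,183.8)),onz(t,422.7,200.6,.109),onz(s,305,183.8,.109))
print("tip",tri(t,(414.3,176),s,(286.1,179)),onz(t,414.3,176,.139),onz(s,286.1,179,.139))
print("slv",tri(t,(234,258.2),s,(335.7,338.4)),onz(t,234,258.2,.058),onz(s,335.7,338.4,.058))
E
```

```text
hub (array([ 0.594 , -0.2206,  0.0991]), array([0.0002])) [ 0.5919 -0.2187  0.109 ] [ 0.5924 -0.2097  0.109 ]
tip (array([ 0.6409, -0.1959,  0.1319]), array([0.0014])) [ 0.6401 -0.1947  0.139 ] [ 0.6382 -0.1876  0.139 ]
slv (array([0.4585, 0.214 , 0.0498]), array([0.0001])) [0.4579 0.2121 0.058 ] [0.4582 0.2191 0.058 ]
```

```bash
R='python3 -m handwheel'
$R '[[1,0,0,0,0,0,-0.925],[1,0,0,0,0,0,-0.925],[1,0,0,0,0,0,-0.925],[1,0,0,0,0,0,-0.925],[1,0,0,0,0,0,0]]'
$R '[[1,0.48,0.97,0,0,0,0],[1,0.48,0.97,0,0,0,0],[1,0.48,0.97,0,0,0,0],[1,0.48,0.97,0,0,0,0],[1,0.48,0.97,0,0,0,0]]'>/dev/null
$R '[[1,0.48,0.97,0,0,0,0],[1,0.48,0.97,0,0,0,0],[1,0.48,0.97,0,0,0,0],[1,0.48,0.97,0,0,0,0],[1,0.48,0.97,0,0,0,0]]'>/dev/null
$R '[[1,0.48,0.97,0,0,0,0],[1,0.48,0.97,0,0,0,0],[1,0.48,0.97,0,0,0,0],[1,0.48,0.97,0,0,0,0],[1,0.48,0.97,0,0,0,0]]'>/dev/null
$R '[[1,0.48,0.97,0,0,0,0],[1,0.48,0.97,0,0,0,0],[1,0,0,0,0,0,0],[1,0,0,0,0,0,0]]'
```

```text
clock: 0.92
tool_pos: [0.2546, 0.6251, 0.4046]
orientation: [180.0, 0.0, 0.0]
force: [-0.0, 0.4, 1.2]
opening: 0.0872
gripper_force: 0.0
clock: 3.3
tool_pos: [0.459, 0.2125, 0.4047]
orientation: [-180.0, -0.0, -0.0]
force: [0.4, -0.5, 0.5]
opening: 0.0877
gripper_force: 0.0
```

```bash
R='python3 -m handwheel'
$R '[[1,0,0,1,0,0,0],[1,0,0,1,0,0,0],[1,0,0,1,0,0,0],[1,0,0,1,0,0,0],[1,0,0,1,0,0,0]]'>/dev/null
$R '[[1,0,0,1,0,0,0],[1,0,0,0,0,0,0],[1,0,0,0,0,0,0]]'
python3 - <<'E'
from h import *
t=snapshot("top");s=snapshot("side")
cv2.imwrite("pics/z2.png",np.hstack([crop(t,170,160,130,150,3),crop(s,270,240,130,150,3)]))
E
```

```text
clock: 4.3
tool_pos: [0.4592, 0.2136, 0.2555]
orientation: [-180.0, -0.0, 0.1]
force: [-0.1, 0.2, 1.6]
opening: 0.0875
gripper_force: 0.0
```

View pics/z2.png

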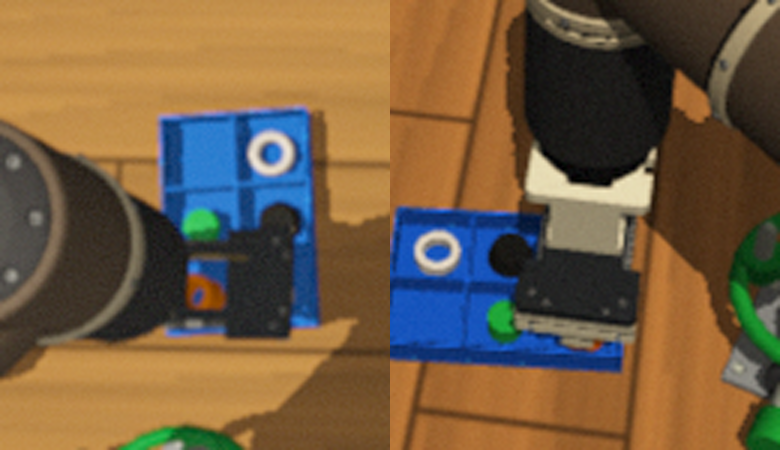

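Top: the gripper straddles the sleeve, with orange visible at crop (205,293). Side: orange shows beneath the body centre at crop (585,343). The pose is good, so I descend and grip.

```bash
R='python3 -m handwheel'
$R '[[1,0,0,0.95,0,0,0],[1,0,0,0.95,0,0,0],[1,0,0,0,0,0,0]]'
$R '[[-1,0,0,0,0,0,0],[-1,0,0,0,0,0,0],[-1,0,0,0,0,0,0],[-1,0,0,0,0,0,0],[-1,0,0,0,0,0,0]]'
$R '[[-1,0,0,0,0,0,0],[-1,0,0,0,0,0,0],[-1,0,0,0,0,0,0],[-1,0,0,0,0,0,0]]'
```

```text
clock: 4.78
tool_pos: [0.4586, 0.2128, 0.2067]
orientation: [179.9, 0.1, 0.0]
force: [-0.0, -0.8, 0.8]
opening: 0.0878
gripper_force: 0.0
clock: 5.4
tool_pos: [0.4589, 0.213, 0.2073]
orientation: [-180.0, -0.0, 0.0]
force: [0.6, 0.6, 0.1]
opening: 0.0433
gripper_force: 0.0
clock: 5.9
tool_pos: [0.459, 0.2131, 0.2072]
orientation: [-180.0, -0.0, 0.0]
force: [0.2, 0.7, 2.0]
opening: 0.0326
gripper_force: 30.0
```

```bash
R='python3 -m handwheel'
$R '[[-1,0,0,-0.96,0,0,0],[-1,0,0,-0.96,0,0,0],[-1,0,0,-0.96,0,0,0],[-1,0,0,-0.96,0,0,0],[-1,0,0,-0.96,0,0,0]]'>/dev/null
$R '[[-1,0,0,-0.96,0,0,0],[-1,0,0,-0.96,0,0,0],[-1,0,0,0,0,0,0]]'
$R '[[-1,0.426,0.96,0,0,0,0],[-1,0.426,0.96,0,0,0,0],[-1,0.426,0.96,0,0,0,0],[-1,0.426,0.96,0,0,0,0],[-1,0.426,0.96,0,0,0,0]]'>/dev/null
$R '[[-1,0.426,0.96,0,0,0,0],[-1,0.426,0.96,0,0,0,0],[-1,0.426,0.96,0,0,0,0],[-1,0.426,0.96,0,0,0,0],[-1,0.426,0.96,0,0,0,0]]'>/dev/null
$R '[[-1,0.426,0.96,0,0,0,0],[-1,0.426,0.96,0,0,0,0],[-1,0.426,0.96,0,0,0,0],[-1,0.426,0.96,0,0,0,0],[-1,0.426,0.96,0,0,0,0]]'>/dev/null
$R '[[-1,0.426,0.96,0,0,0,0],[-1,0.426,0.96,0,0,0,0],[-1,0,0,0,0,0,0],[-1,0,0,0,0,0,0]]'
python3 - <<'E'
from h import *
t=snapshot("top");s=snapshot("side")
cv2.imwrite("pics/z3.png",np.hstack([crop(t,370,135,100,120,4),crop(s,255,120,100,120,4)]))
E
```

```text
clock: 6.9
tool_pos: [0.4591, 0.2131, 0.3768]
orientation: [-179.9, -0.1, 0.0]
force: [-0.8, -0.6, -1.1]
opening: 0.0326
gripper_force: 30.0
clock: 9.28
tool_pos: [0.6399, -0.1947, 0.374]
orientation: [-180.0, 0.1, 0.0]
force: [-0.5, 0.5, -0.3]
opening: 0.0325
gripper_force: 30.0
```

View pics/z3.png

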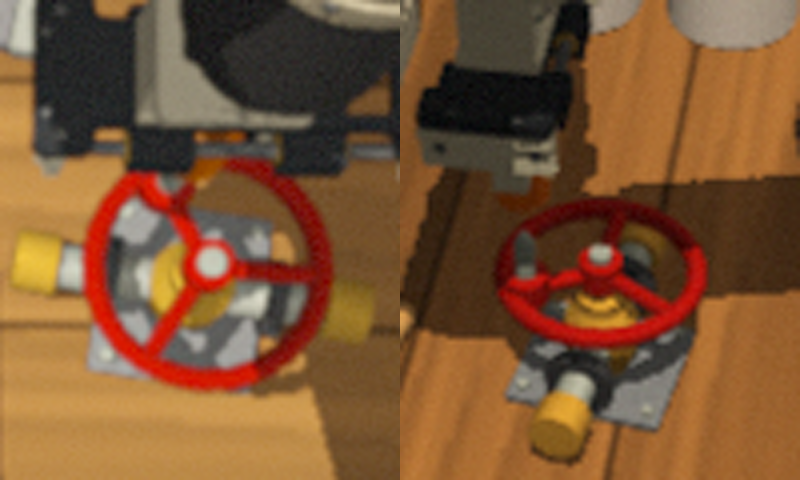

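Side view: the sleeve's foot centres at crop x≈524 with its lower edge at y≈205, and the stud tip is at (525,237), so they line up in x. I check y against predicted pixels.

```bash
python3 - <<'E'
from h import *
s=snapshot("side");t=snapshot("top")
o=get_obs();p=o["tool_pos"];f=p-[0,0,.2042]
m=hue(s,3,16,(275,155,300,176),160,60)
n,l,st,c=cv2.connectedComponentsWithStats(m);print(st[1:],c[1:])
ring=[proj(s,f+[.017*np.cos(a),.017*np.sin(a),0]) for a in np.linspace(0,6.28,37)]
print("foot pred: lowest row",max(r[1] for r in ring),"cols",min(r[0] for r in ring),max(r[0] for r in ring), "f",f)
for z in(.105,.139): print("stud at f xy:",proj(s,[f[0],f[1],z]),proj(t,[f[0],f[1],z]))
E
```

```text
[[275 155  25  21 258]
 [294 175   1   1   1]
 [298 175   2   1   2]] [[288.16666667 167.67054264]
 [294.         175.        ]
 [298.5        175.        ]]
foot pred: lowest row 172.1 cols 278.7 292.1 f [ 0.64004487 -0.19423146  0.17102664]
stud at f xy: [286.3 187. ] [411.4 179.8]
stud at f xy: [285.8 177.3] [414.1 176. ]
```

Predictions and observations agree within about 1 px, so I lower the sleeve gently.

```bash
R='python3 -m handwheel'
$R '[[-1,0,0,0.4,0,0,0],[-1,0,0,0.4,0,0,0],[-1,0,0,0.4,0,0,0],[-1,0,0,0.2,0,0,0],[-1,0,0,0,0,0,0]]'
$R '[[-1,0,0,0.2,0,0,0],[-1,0,0,0.2,0,0,0],[-1,0,0,0.2,0,0,0],[-1,0,0,0,0,0,0]]'
```

```text
clock: 10.1
tool_pos: [0.6402, -0.1949, 0.3395]
orientation: [-180.0, 0.1, 0.0]
force: [0.6, 0.9, -0.4]
opening: 0.0322
gripper_force: 30.0
clock: 10.6
tool_pos: [0.6401, -0.1949, 0.3245]
orientation: [-180.0, 0.1, 0.0]
force: [0.7, -0.5, -0.7]
opening: 0.033
gripper_force: 30.0
```

```bash
R='python3 -m handwheel'
$R '[[-1,0,0,0.2,0,0,0],[-1,0,0,0.2,0,0,0],[-1,0,0,0.1,0,0,0],[-1,0,0,0,0,0,0]]'
$R '[[-1,0,0,0.08,0,0,0],[-1,0,0,0,0,0,0],[-1,0,0,0,0,0,0]]'
python3 - <<'E'
from h import *
t=snapshot("top");s=snapshot("side")
cv2.imwrite("pics/z4.png",np.hstack([crop(t,370,135,100,120,4),crop(s,255,120,100,120,4)]))
E
```

```text
clock: 11.1
tool_pos: [0.6402, -0.1949, 0.3123]
orientation: [180.0, 0.0, 0.0]
force: [0.3, 0.1, -1.2]
opening: 0.0326
gripper_force: 30.0
clock: 11.48
tool_pos: [0.6403, -0.1949, 0.3108]
orientation: [180.0, -0.0, 0.0]
force: [0.7, -0.5, -0.4]
opening: 0.0325
gripper_force: 30.0
```

View pics/z4.png

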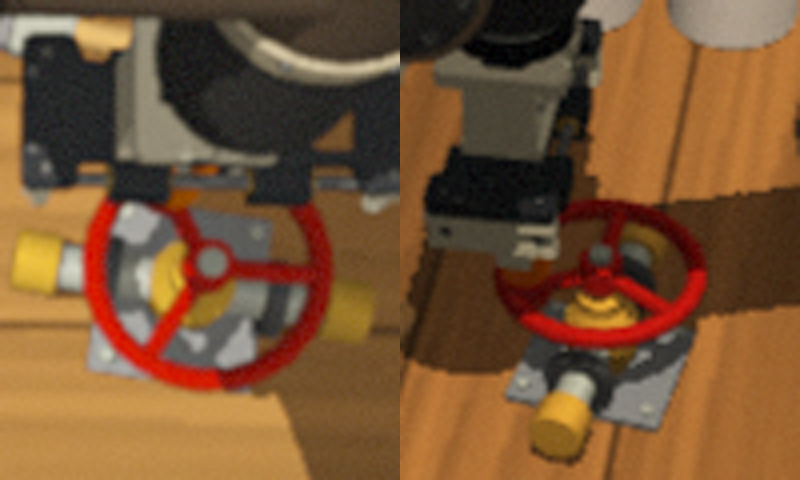

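Both views show the sleeve round the stud, on the boss spoke. I seat it the last bit, then start the first arc clockwise. The hub is at (.592,-.2185) and the stud at about 26°. A force guard runs between calls.

```bash
cat > chk.py <<'E'
import sys; from plant import *; import numpy as np
o=get_obs(); p=o["tool_pos"]; f=o["force"]; r=p[:2]-[.592,-.2185]
a=np.arctan2(r[1],r[0]); er=np.array([np.cos(a),np.sin(a)]); et=np.array([-er[1],er[0]])
print("t%.2f r%.1f ang%.1f z%.4f Frad%.1f Ftan%.1f Fz%.1f g%.0f op%.4f"%(o["clock"],np.linalg.norm(r)*1e3,np.degrees(a),p[2],f[:2]@er,f[:2]@et,f[2],o["gripper_force"],o["opening"]))
sys.exit(int(np.hypot(*f[:2])>float(sys.argv[1]) or abs(f[2])>15))
E
R='python3 -m handwheel'; C='python3 chk.py 12'
$R '[[-1,0,0,0.06,0,0,0],[-1,0,0,0,0,0,0],[-1,0,0,0,0,0,0]]'>/dev/null; $C &&
$R '[[-1,0.04,0.2,0,0,0,0],[-1,0.04,0.2,0,0,0,0]]'>/dev/null && $C &&
$R '[[-1,0.035,0.27,0,0,0,0],[-1,0.035,0.27,0,0,0,0]]'>/dev/null && $C &&
$R '[[-1,-0.035,0.27,0,0,0,0],[-1,-0.035,0.27,0,0,0,0]]'>/dev/null && $C &&
$R '[[-1,-0.1,0.25,0,0,0,0],[-1,-0.1,0.25,0,0,0,0],[-1,0,0,0,0,0,0]]'>/dev/null && $C
```

```text
t11.95 r53.8 ang26.0 z0.3092 Frad-0.1 Ftan-1.1 Fz0.3 g30 op0.0324
t12.20 r52.6 ang15.3 z0.3093 Frad2.3 Ftan3.2 Fz0.3 g30 op0.0322
t12.45 r52.3 ang-0.3 z0.3093 Frad2.2 Ftan3.8 Fz0.5 g30 op0.0323
t12.70 r52.5 ang-15.5 z0.3093 Frad2.4 Ftan2.3 Fz-0.0 g30 op0.0323
t13.07 r52.2 ang-31.0 z0.3092 Frad1.1 Ftan0.6 Fz0.6 g30 op0.0325
```

```bash
R='python3 -m handwheel'; C='python3 chk.py 12'
$R '[[-1,-0.165,0.215,0,0,0,0],[-1,-0.165,0.215,0,0,0,0]]'>/dev/null; $C &&
$R '[[-1,-0.215,0.165,0,0,0,0],[-1,-0.215,0.165,0,0,0,0]]'>/dev/null && $C &&
$R '[[-1,-0.25,0.105,0,0,0,0],[-1,-0.25,0.105,0,0,0,0]]'>/dev/null && $C &&
$R '[[-1,-0.27,0.035,0,0,0,0],[-1,-0.27,0.035,0,0,0,0]]'>/dev/null && $C &&
$R '[[-1,-0.27,-0.035,0,0,0,0]]'>/dev/null && $C &&
$R '[[-1,-0.27,-0.035,0,0,0,0]]'>/dev/null && $C &&
$R '[[-1,-0.25,-0.105,0,0,0,0]]'>/dev/null && $C &&
$R '[[-1,-0.25,-0.105,0,0,0,0]]'>/dev/null && $C &&
$R '[[-1,-0.215,-0.165,0,0,0,0]]'>/dev/null && $C &&
$R '[[-1,-0.215,-0.165,0,0,0,0]]'>/dev/null && $C &&
$R '[[-1,-0.165,-0.215,0,0,0,0]]'>/dev/null && $C &&
$R '[[-1,-0.165,-0.215,0,0,0,0]]'>/dev/null && $C &&
$R '[[-1,-0.105,-0.25,0,0,0,0]]'>/dev/null && $C &&
$R '[[-1,-0.105,-0.25,0,0,0,0]]'>/dev/null && $C &&
$R '[[-1,-0.035,-0.27,0,0,0,0]]'>/dev/null && $C &&
$R '[[-1,-0.035,-0.27,0,0,0,0]]'>/dev/null && $C
```

```text
t13.32 r52.1 ang-45.0 z0.3093 Frad0.7 Ftan3.1 Fz0.7 g30 op0.0323
t13.57 r52.0 ang-60.3 z0.3092 Frad0.1 Ftan3.1 Fz0.7 g30 op0.0321
t13.82 r52.0 ang-75.2 z0.3092 Frad-0.9 Ftan3.5 Fz1.2 g30 op0.0322
t14.07 r52.1 ang-90.2 z0.3092 Frad-2.2 Ftan4.0 Fz1.4 g30 op0.0324
t14.20 r51.7 ang-97.7 z0.3092 Frad1.2 Ftan3.5 Fz0.6 g30 op0.0323
t14.32 r52.1 ang-105.3 z0.3092 Frad-0.1 Ftan3.1 Fz0.6 g30 op0.0319
t14.45 r51.6 ang-112.8 z0.3092 Frad0.5 Ftan3.2 Fz1.3 g30 op0.0326
t14.57 r51.9 ang-120.3 z0.3092 Frad0.1 Ftan4.3 Fz1.3 g30 op0.0322
t14.70 r51.4 ang-127.8 z0.3092 Frad-0.6 Ftan2.5 Fz-0.4 g30 op0.0325
t14.82 r51.7 ang-135.3 z0.3092 Frad-0.1 Ftan3.4 Fz1.0 g30 op0.0325
t14.95 r51.5 ang-142.9 z0.3092 Frad1.1 Ftan3.7 Fz1.2 g30 op0.0327
t15.07 r51.9 ang-150.3 z0.3092 Frad-1.5 Ftan3.1 Fz2.4 g30 op0.0322
t15.20 r51.7 ang-157.9 z0.3092 Frad1.0 Ftan3.3 Fz1.9 g30 op0.0324
t15.32 r52.0 ang-165.4 z0.3092 Frad-0.6 Ftan4.3 Fz2.1 g30 op0.0321
t15.45 r51.6 ang-172.9 z0.3092 Frad-0.4 Ftan3.7 Fz3.2 g30 op0.0320
t15.57 r51.8 ang179.4 z0.3092 Frad-1.2 Ftan3.2 Fz2.5 g30 op0.0323
```

```bash
R='python3 -m handwheel'; C='python3 chk.py 12'
$R '[[-1,0.035,-0.27,0,0,0,0]]'>/dev/null; $C &&
$R '[[-1,0.035,-0.27,0,0,0,0]]'>/dev/null && $C &&
$R '[[-1,0.105,-0.25,0,0,0,0]]'>/dev/null && $C &&
$R '[[-1,0.105,-0.25,0,0,0,0]]'>/dev/null && $C &&
$R '[[-1,0.165,-0.215,0,0,0,0]]'>/dev/null && $C &&
$R '[[-1,0.165,-0.215,0,0,0,0]]'>/dev/null && $C &&
$R '[[-1,0.215,-0.165,0,0,0,0]]'>/dev/null && $C &&
$R '[[-1,0.215,-0.165,0,0,0,0]]'>/dev/null && $C &&
$R '[[-1,0.25,-0.105,0,0,0,0]]'>/dev/null && $C &&
$R '[[-1,0.25,-0.105,0,0,0,0]]'>/dev/null && $C &&
$R '[[-1,0.27,-0.035,0,0,0,0]]'>/dev/null && $C &&
$R '[[-1,0.27,-0.035,0,0,0,0]]'>/dev/null && $C &&
$R '[[-1,0.27,0.035,0,0,0,0]]'>/dev/null && $C &&
$R '[[-1,0.27,0.035,0,0,0,0]]'>/dev/null && $C &&
$R '[[-1,0.25,0.105,0,0,0,0]]'>/dev/null && $C &&
$R '[[-1,0.25,0.105,0,0,0,0]]'>/dev/null && $C &&
$R '[[-1,0.215,0.165,0,0,0,0]]'>/dev/null && $C &&
$R '[[-1,0.215,0.165,0,0,0,0]]'>/dev/null && $C
```

```text
t15.70 r51.7 ang172.0 z0.3092 Frad0.4 Ftan3.3 Fz5.5 g30 op0.0323
t15.82 r52.2 ang164.5 z0.3092 Frad0.8 Ftan3.8 Fz4.6 g30 op0.0322
t15.95 r51.8 ang157.0 z0.3092 Frad0.5 Ftan4.4 Fz5.0 g30 op0.0325
t16.07 r52.1 ang149.4 z0.3092 Frad-0.9 Ftan4.0 Fz6.1 g30 op0.0320
t16.20 r51.9 ang142.0 z0.3092 Frad2.2 Ftan5.4 Fz6.8 g30 op0.0326
t16.32 r52.5 ang134.7 z0.3092 Frad0.5 Ftan4.3 Fz7.6 g30 op0.0325
t16.45 r52.3 ang127.4 z0.3092 Frad1.4 Ftan4.4 Fz7.5 g30 op0.0324
t16.57 r52.6 ang119.8 z0.3092 Frad1.4 Ftan4.2 Fz7.2 g30 op0.0323
t16.70 r52.3 ang112.4 z0.3092 Frad-0.1 Ftan4.9 Fz7.8 g30 op0.0323
t16.82 r52.8 ang105.0 z0.3092 Frad0.3 Ftan3.8 Fz8.2 g30 op0.0326
t16.95 r52.6 ang97.7 z0.3092 Frad2.5 Ftan4.0 Fz9.1 g30 op0.0318
t17.07 r53.0 ang90.2 z0.3092 Frad1.5 Ftan4.5 Fz8.5 g30 op0.0323
t17.20 r52.7 ang82.7 z0.3092 Frad-0.1 Ftan4.5 Fz8.3 g30 op0.0324
t17.32 r53.0 ang75.3 z0.3092 Frad-0.1 Ftan3.8 Fz7.7 g30 op0.0322
t17.45 r53.1 ang67.9 z0.3092 Frad5.3 Ftan5.2 Fz8.4 g30 op0.0325
t17.57 r53.6 ang60.5 z0.3092 Frad2.9 Ftan4.7 Fz6.8 g30 op0.0322
t17.70 r53.2 ang53.1 z0.3092 Frad2.3 Ftan3.5 Fz6.3 g30 op0.0325
t17.82 r53.4 ang45.8 z0.3092 Frad0.9 Ftan4.0 Fz8.4 g30 op0.0321
```

```bash
R='python3 -m handwheel'; C='python3 chk.py 12'
$R '[[-1,0.13,0.25,-0.02,0,0,0]]'>/dev/null; $C &&
$R '[[-1,0.165,0.215,0,0,0,0]]'>/dev/null && $C &&
$R '[[-1,0.105,0.25,0,0,0,0]]'>/dev/null && $C &&
$R '[[-1,0.105,0.25,0,0,0,0]]'>/dev/null && $C &&
$R '[[-1,0.035,0.27,0,0,0,0]]'>/dev/null && $C &&
$R '[[-1,0.035,0.27,0,0,0,0]]'>/dev/null && $C &&
$R '[[-1,-0.035,0.27,0,0,0,0]]'>/dev/null && $C &&
$R '[[-1,-0.035,0.27,0,0,0,0]]'>/dev/null && $C &&
$R '[[-1,-0.105,0.25,0,0,0,0]]'>/dev/null && $C &&
$R '[[-1,-0.105,0.25,0,0,0,0]]'>/dev/null && $C
```

```text
t17.95 r52.2 ang38.4 z0.3093 Frad7.9 Ftan3.7 Fz1.6 g30 op0.0323
t18.07 r52.7 ang30.8 z0.3093 Frad4.6 Ftan3.4 Fz2.6 g30 op0.0324
t18.20 r52.3 ang23.3 z0.3093 Frad4.6 Ftan4.0 Fz2.5 g30 op0.0325
t18.32 r52.4 ang15.7 z0.3093 Frad2.2 Ftan3.5 Fz3.2 g30 op0.0321
t18.45 r51.7 ang7.8 z0.3093 Frad4.6 Ftan3.4 Fz1.5 g30 op0.0322
t18.57 r52.0 ang-0.1 z0.3093 Frad2.4 Ftan3.3 Fz1.2 g30 op0.0320
t18.70 r51.9 ang-7.9 z0.3093 Frad4.2 Ftan3.5 Fz0.7 g30 op0.0325
t18.82 r52.0 ang-12.3 z0.3093 Frad-3.2 Ftan39.3 Fz10.7 g30 op0.0325
```

```bash
R='python3 -m handwheel'; C='python3 chk.py 12'
$R '[[-1,0,0,0,0,0,0],[-1,0,0,0,0,0,0],[-1,0,0,0,0,0,0]]'; $C
python3 - <<'E'
from h import *
t=snapshot("top");s=snapshot("side")
cv2.imwrite("pics/z5.png",np.hstack([crop(t,370,135,100,120,4),crop(s,255,120,100,120,4)]))
E
```

```text
clock: 19.2
tool_pos: [0.6429, -0.2291, 0.3093]
orientation: [-179.7, -0.2, 0.1]
force: [4.7, 20.0, 4.2]
opening: 0.0327
gripper_force: 30.0
t19.20 r52.0 ang-11.7 z0.3093 Frad0.6 Ftan20.5 Fz4.2 g30 op0.0327
```

View pics/z5.png

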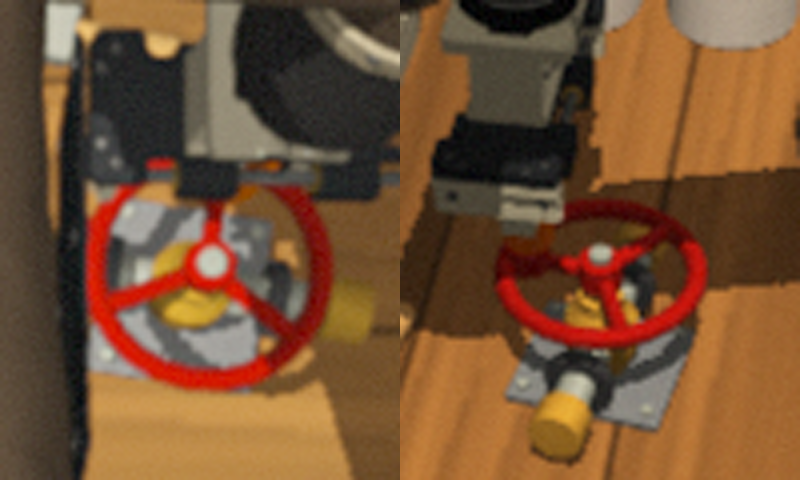

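At the stop, the wheel's spokes in the top crop point to (105,300), (297,340) and up, and tangential force holds at 20 N. The sleeve is still round the stud. I now back off anticlockwise.

```bash
R='python3 -m handwheel'; C='python3 chk.py 15'
$R '[[-1,0.03,-0.22,0,0,0,0],[-1,0.015,-0.22,0,0,0,0]]'>/dev/null; $C &&
$R '[[-1,-0.035,-0.27,0,0,0,0],[-1,-0.035,-0.27,0,0,0,0]]'>/dev/null && $C &&
$R '[[-1,-0.208,-0.502,0,0,0,0],[-1,-0.331,-0.431,0,0,0,0]]'>/dev/null && $C &&
$R '[[-1,-0.431,-0.331,0,0,0,0],[-1,-0.502,-0.208,0,0,0,0]]'>/dev/null && $C &&
$R '[[-1,-0.538,-0.071,0,0,0,0],[-1,0,0,0,0,0,0]]'>/dev/null && $C
```

```text
t19.55 r50.7 ang-3.9 z0.3093 Frad2.4 Ftan-3.2 Fz-2.4 g30 op0.0324
t19.80 r51.1 ang11.0 z0.3098 Frad6.6 Ftan-4.4 Fz-1.2 g30 op0.0322
t20.05 r51.0 ang41.8 z0.3106 Frad9.8 Ftan-5.1 Fz-0.6 g30 op0.0327
t20.30 r50.6 ang73.8 z0.3105 Frad10.2 Ftan-6.0 Fz0.5 g30 op0.0327
t20.55 r50.1 ang91.9 z0.3098 Frad6.4 Ftan-3.0 Fz-0.5 g30 op0.0326
```

```bash
R='python3 -m handwheel'; C='python3 chk.py 15'
$R '[[-1,-0.5,-0.02,0,0,0,0],[-1,-0.502,0.208,0,0,0,0]]'>/dev/null; $C &&
$R '[[-1,-0.431,0.331,0,0,0,0],[-1,-0.331,0.431,0,0,0,0]]'>/dev/null && $C &&
$R '[[-1,-0.208,0.502,0,0,0,0],[-1,-0.071,0.538,0,0,0,0]]'>/dev/null && $C &&
$R '[[-1,0.071,0.538,0,0,0,0],[-1,0.208,0.502,0,0,0,0]]'>/dev/null && $C &&
$R '[[-1,0.331,0.431,0,0,0,0],[-1,0.431,0.331,0,0,0,0]]'>/dev/null && $C &&
$R '[[-1,0.502,0.208,0,0,0,0],[-1,0.538,0.071,0,0,0,0],[-1,0,0,0,0,0,0]]'>/dev/null && $C
```

```text
t20.80 r52.1 ang120.7 z0.3094 Frad3.2 Ftan-3.1 Fz0.2 g30 op0.0323
t21.05 r52.4 ang151.7 z0.3094 Frad0.6 Ftan-3.7 Fz-0.4 g30 op0.0323
t21.30 r52.7 ang-177.9 z0.3096 Frad-2.0 Ftan-4.0 Fz-0.7 g30 op0.0330
t21.55 r53.0 ang-148.2 z0.3095 Frad-4.9 Ftan-5.2 Fz0.4 g30 op0.0325
t21.80 r53.5 ang-119.1 z0.3093 Frad-8.7 Ftan-4.7 Fz2.5 g30 op0.0322
t22.18 r53.5 ang-89.1 z0.3093 Frad-0.0 Ftan-0.4 Fz-1.5 g30 op0.0327
```

```bash
R='python3 -m handwheel'; C='python3 chk.py 15'
$R '[[-1,0.53,-0.13,0,0,0,0],[-1,0.502,-0.208,0,0,0,0]]'>/dev/null; $C &&
$R '[[-1,0.431,-0.331,0,0,0,0],[-1,0.331,-0.431,0,0,0,0]]'>/dev/null && $C &&
$R '[[-1,0.208,-0.502,0,0,0,0],[-1,0.071,-0.538,0,0,0,0],[-1,0,0,0,0,0,0]]'>/dev/null && $C &&
$R '[[-1,-0.071,-0.538,0,0,0,0],[-1,-0.208,-0.502,0,0,0,0]]'>/dev/null && $C &&
$R '[[-1,-0.331,-0.431,0,0,0,0],[-1,-0.431,-0.331,0,0,0,0]]'>/dev/null && $C &&
$R '[[-1,-0.502,-0.208,0,0,0,0],[-1,-0.538,-0.071,0,0,0,0],[-1,0,0,0,0,0,0]]'>/dev/null && $C
```

```text
t22.43 r51.7 ang-60.5 z0.3095 Frad1.0 Ftan-4.3 Fz-1.3 g30 op0.0322
t22.68 r52.2 ang-29.3 z0.3099 Frad0.9 Ftan-3.2 Fz-0.6 g30 op0.0325
t23.05 r52.2 ang2.3 z0.3099 Frad-0.6 Ftan0.4 Fz-0.3 g30 op0.0320
t23.30 r53.3 ang30.2 z0.3104 Frad3.5 Ftan-4.5 Fz-1.4 g30 op0.0324
t23.55 r53.0 ang60.5 z0.3103 Frad1.2 Ftan-3.6 Fz-1.4 g30 op0.0327
t23.93 r52.8 ang92.1 z0.3097 Frad-0.4 Ftan0.5 Fz-0.4 g30 op0.0323
```

```bash
R='python3 -m handwheel'; C='python3 chk.py 15'
$R '[[-1,-0.538,0.071,0,0,0,0],[-1,-0.502,0.208,0,0,0,0]]'>/dev/null; $C &&
$R '[[-1,-0.431,0.331,0,0,0,0],[-1,-0.331,0.431,0,0,0,0]]'>/dev/null && $C &&
$R '[[-1,-0.208,0.502,0,0,0,0],[-1,-0.071,0.538,0,0,0,0]]'>/dev/null && $C &&
$R '[[-1,0.071,0.538,0,0,0,0],[-1,0.208,0.502,0,0,0,0]]'>/dev/null && $C &&
$R '[[-1,0.331,0.41,0,0,0,0],[-1,0.431,0.31,0,0,0,0]]'>/dev/null && $C &&
$R '[[-1,0.502,0.19,0,0,0,0],[-1,0.538,0.05,0,0,0,0],[-1,0,0,0,0,0,0]]'>/dev/null && $C &&
$R '[[-1,0.53,-0.1,0,0,0,0],[-1,0.502,-0.208,0,0,0,0]]'>/dev/null && $C &&
$R '[[-1,0.431,-0.331,0,0,0,0],[-1,0.331,-0.431,0,0,0,0],[-1,0,0,0,0,0,0]]'>/dev/null && $C
```

```text
t24.18 r52.9 ang120.4 z0.3096 Frad-0.7 Ftan-3.8 Fz-0.8 g30 op0.0323
t24.43 r53.3 ang150.9 z0.3095 Frad-1.1 Ftan-3.1 Fz-1.8 g30 op0.0324
t24.68 r53.1 ang-179.4 z0.3096 Frad-1.5 Ftan-3.5 Fz-0.8 g30 op0.0323
t24.93 r52.7 ang-149.8 z0.3094 Frad-3.4 Ftan-3.5 Fz-0.7 g30 op0.0325
t25.18 r51.7 ang-120.7 z0.3092 Frad0.3 Ftan-3.9 Fz1.4 g30 op0.0322
t25.55 r49.6 ang-88.7 z0.3095 Frad-0.4 Ftan-0.6 Fz-1.3 g30 op0.0320
t25.80 r49.9 ang-59.1 z0.3102 Frad3.5 Ftan-4.6 Fz-0.0 g30 op0.0324
t26.18 r50.3 ang-25.9 z0.3100 Frad-0.3 Ftan-1.1 Fz-0.9 g30 op0.0324
```

```bash
R='python3 -m handwheel'; C='python3 chk.py 15'
$R '[[-1,0.16,-0.33,0,0,0,0],[-1,0.12,-0.35,0,0,0,0],[-1,0,0,0,0,0,0],[-1,0,0,0,0,0,0]]'>/dev/null; $C
python3 - <<'E'
from h import *
t=snapshot("top");s=snapshot("side")
z=np.hstack([crop(t,370,135,100,120,4),crop(s,255,120,100,120,4)]);cv2.imwrite("pics/z6.png",z)
# spoke angles: red between r 22 and 45 mm on the z=.095 plane, both images, from saved crops
def sp(im):
    hv=cv2.cvtColor(im,cv2.COLOR_BGR2HSV); out=[]
    for a in np.arange(-180,180,1.):
        n=0
        for r in np.arange(.024,.054,.002):
            u,v=proj(t,[.592+r*np.cos(np.radians(a)),-.2185+r*np.sin(np.radians(a)),.095]); x=int((u-370)*4+1.5);y=int((v-135)*4+1.5)
            h,S,V=hv[y,x]; n+=(h<5 or h>174) and S>150 and V>60
        out.append(n)
    o=np.array(out); a=np.arange(-180,180)
    return [(lo,round((a*o)[(a>=lo)&(a<lo+60)].sum()/max(1,o[(a>=lo)&(a<lo+60)].sum()),1)) for lo in(-165,80)]
print("stop",sp(cv2.imread("pics/z5.png")[:,:400]),"now",sp(z[:,:400].copy()))
E
```

```text
t26.68 r51.3 ang-6.2 z0.3096 Frad0.3 Ftan0.1 Fz-0.3 g30 op0.0325
stop [(-165, np.float64(-127.3)), (80, np.float64(111.5))] now [(-165, np.float64(-129.2)), (80, np.float64(109.6))]
```

View pics/z6.png

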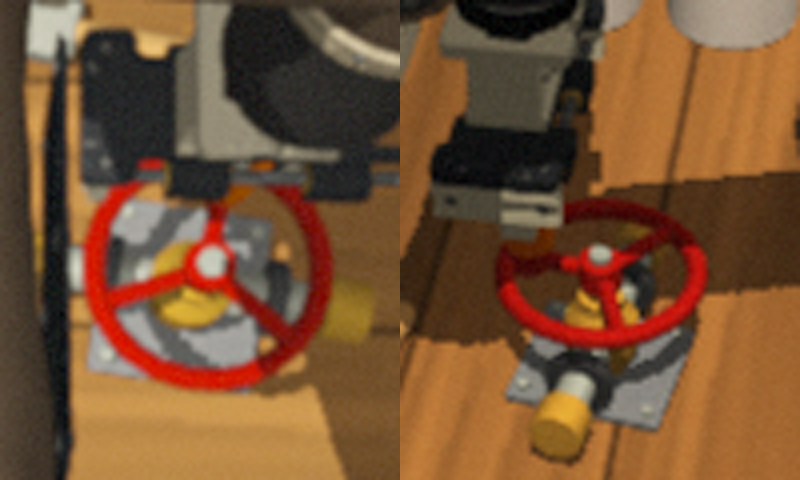

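The spokes sit 1.9° short of their stop positions, so the wheel is two turns open within tolerance. It is still and unloaded, and the sleeve is held on the stud, so I hand in.

```bash
python3 -c "
from plant import *
print(close_job())"
```

```text
the job is handed in; nothing more can be done
None
```

I handed the job in with the valve shut against its stop and then backed off two full turns (about 2° short by camera, inside the 14° allowed), the sleeve still gripped on its stud; the hand-in call returned no verdict.

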